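# Prop open the trim console's cover and set the knob

### The job

The trim knob on the small console is guarded by a flip cover that falls shut unless it is propped. Lift the prop bar out of its rest by the middle and lay it down flat on the bench, then take it again by one end, lift the cover with it and lay it across the two notches behind the knob so that the cover stays leaning on it. Then turn the knob until its pointer lines up with the raised rib on the collar around it, and leave the cover propped open; do not disturb the other things on the bench.

Things in the scene. Friction and masses are not known exactly. Their poses are not given: they have to be found in the camera images.
- console: Trim console, fixed, on the left or right of the work area: grey housing 200 (its x) x 116 (y) x 30 mm high. Origin: centre of its underside, on the bench; -x is its front, towards the robot at yaw 0; z up. The knob stands at x = -34, y = 0 mm under a level flip cover; below the cover the front and sides are open, 67 mm clear above the panel. Two notched cheek plates stand near the back.
- cover (a joint): Angle of the flip cover, an aluminium plate 137 mm long (x), 84 mm wide, 3 mm thick, hinged at its back edge, lying between the cheeks. 0 = closed, level, underside 97 mm above the bench; grows as the front edge rises; stop at 1.5. Weight and a light spring always shut it unless held (about 1 N at the front edge lifts it). With the bar in both notches it leans at about 1.37.
- cover_hinge (a point): Point on the cover's hinge axis (along the console's y), in the middle of its width: console x = 70 mm, y = 0, 100 mm above the bench. Fixed.
- cover_front (a point): Middle of the cover's front edge, 137 mm from the hinge (moves with the cover).
- notches (a point): Where the middle of the bar lies when seated: midway between the notches, console x = 46, y = 0, 160 mm above the bench; axes as the console's. The cheeks: upright plates 8 mm thick at y = -49 and +49 mm, x = 27 to 79 mm. Each has an open-topped notch at x = 46 mm, 18 mm wide, mouth flared to about 26 mm; floor 150 mm, cheek tops about 173 mm above the bench.
- trim_knob (a joint): Angle of the trim knob: vertical axis, range 0 to 2.4, grows clockwise seen from above. At 0 the pointer points to the console's -x (front); at 1.57 to its +y. Stays where it is left (friction 0.03 N m).
- knob_grip (a point): Point on the knob's axis at the height to grip, 60 mm above the bench. The black knob has a bar grip 38 mm long (along this point's x), 14 mm thick (y), from 44 to 68 mm above the bench, on a 40 mm skirt; a short nose and a white line mark the pointer end, this point's -x.
- index_collar: Steel ring, outside diameter 88 mm, 5 mm high, fixed on the panel round the knob, with one raised brass rib (12 x 4 mm, 9 mm high) at its own -x. Origin on the knob's axis at the panel's surface. Pointer and rib meet when this body's x and point knob_grip's x point the same way: 0.5 to 1.5 rad clockwise from the start.
- prop_bar: Aluminium bar, 200 mm long (its x), 14 mm wide (y), 20 mm high (z), about 0.09 kg. Origin: centre of its underside (10 mm below the bar's centre), z up. It starts in the bar rest with its underside 8 mm above the bench.
- bar_mid (a point): Centre of the prop bar.
- bar_rest: Black rest for the bar, fixed to the bench, on the other side of the work area from the console: 236 mm long (its x), 44 mm wide, 32 mm high, origin centre of underside. The bar lies sunk in its end blocks (walls on both sides up to 32 mm); only in the middle 68 mm is it free to grip, above a 3 mm base. The bench between rest and console is free.
- solder_spool: Bystander: solder reel, 57 mm diameter, 42 mm high; leave alone.
- side_cutters: Bystander: side cutters, 53 x 131 x 13 mm; leave alone.
- tip_cleaner: Bystander: black ball-shaped tip cleaner, 68 mm diameter, 52 mm high; leave alone.
- tape_black: Bystander: roll of black tape, 62 mm diameter, 19 mm high; leave alone.
- pcb_green: Bystander: circuit board, 60 x 85 x 12 mm; leave alone.
There are look-alikes about, which are no part of the job. Several things have the shape of the prop_bar; the one meant has the colours described above.

How it is judged (in metres and radians):
On the way, in this order (a step that is already met when the one before it is completed fails the run):
1. the prop bar lies flat on the bench, out of its rest and let go (height (world z) of prop_bar below 0.004 m and angle between prop_bar's own z axis and vertical below 0.04 rad and contact force between the fingers and prop_bar below 0.1 N), for 0.2 s.
2. the bar lies in both notches, let go, and the cover leans on it (x of bar_mid in the frame of console between 0.038 and 0.054 m and y of bar_mid in the frame of console between -0.044 and 0.044 m and z of bar_mid in the frame of console between 0.154 and 0.166 m and angle between the x axis of prop_bar and the y axis of console, either way round below 0.07 rad and value of joint cover above 1.2 rad and contact force between the fingers and prop_bar below 0.1 N), for 0.3 s.
At the end, for the whole second after the job is handed in: The released bar rests in both notches (centre within 8 mm in x, 6 mm in height, 44 mm along its length of the seated place; square within 0.07 rad), the cover leans open on it (over 1.2 rad), the knob's pointer is within 0.12 rad of the rib, and all is at rest (all of step 2 and angle between the x axis of knob_grip and the x axis of index_collar, either way round below 0.12 rad and linear speed of prop_bar below 0.01 m/s and velocity of joint cover between -0.05 and 0.05 rad/s and velocity of joint trim_knob between -0.05 and 0.05 rad/s); the robot touches nothing.
It fails at once if a bystander is moved more than 30 mm (distance of any of solder_spool, side_cutters, tip_cleaner, tape_black, pcb_green from where it was at the start of the episode above 0.03 m).
It also fails if it takes over 66 s, if anything falls off the work surface, if the arm or the gripper's body presses on something with over 40 N, if the wrist force passes 120 N, or if a joint passes its speed limit or range.

### The arm

A 6-joint arm with a two-finger parallel gripper is mounted at the origin on a cart in front of the work surface, level with it; the furniture and walls round the work are solid. World frame = base frame: x ahead of the robot, y to its left, z up, the work surface at z = 0. Lengths are in mm, angles in rad, forces in N, time in s.
With the tool pointing down it reaches from about 375 to 900 mm from the base axis. Payload 3.1 kg.
Tool frame: the origin (TCP) lies on the centre line of the jaws, within the pads' length; the fingertips stand ctrl.tip_reach ahead of it and the grasp point (between the pads) is the TCP (ctrl.tip_reach is the distance from the TCP to the fingertips, in mm); z points along the fingers, y is the line along which they close (so a half turn about z gives the same grasp; the last joint's range is limited). The gripper opens to 85 mm and grips with 20 to 120 N. Pads are 22 mm wide; open, the fingers measure 114 mm over their backs; the gripper's body (76 mm by 85 mm) begins 54 mm behind the grasp point. The pads swing forward as they close: fully open they stand 13 mm farther back than shut.
Start: joints at [0.924, 0.527, 1.433, -0, 1.181, -0.178], TCP at [281.785, 557.848, 250.31] pointing down, gripper open.
Joint ranges: [-3.08, 3.08], [-0.75, 2.2], [0.22, 2.44], [-1.43, 4.57], [0, 2.65], [-2.85, 2.85]. Speed limits (rad/s): [2.79, 2.79, 3.14, 3.14, 3.14, 3.14].

### API

Orientations are given as a unit quaternion [x, y, z, w].
In Python, from workcell import ctrl, viewer, workorder gives the robot as it stands. The module is installed in compiled form; this text tells all that it offers.
- The arm moves only by the tool play_rows, never from a script. Its argument "plan" is a list of rows, each an object with "delta_pos": the shift along the tool's x, y, z in units of 25 mm (1.0 is 25 mm), a list of three; "rot": the turn, a rotation vector about the tool's x, y, z in units of 5 degrees (1.0 is 5 degrees), a list of three; "claw": the opening, from 0 (shut) to 1 (fully open). In form: [{"delta_pos": [tx, ty, tz], "rot": [rx, ry, rz], "claw": claw}, ...]. A call has 1 to 20 rows; each row shifts and turns the commanded pose from where the row before left it, along the tool's axes as they then stand; what a row does not reach is not made up. A row lasts 1/8 s, in which the tool goes at most 62.5 mm and 10.7 degrees, less where a joint would pass 70% of its speed; a pose out of reach is approached as far as the arm can. A call is refused whole if a number of a shift passes 1 or a number of a turn 1, either way. A call with a gripper value outside its range is refused whole. The fingers move at their own pace and stop on an object; the grip force is fixed at half the most. Time passes only in rows, so rows that do not move let the fingers close. It gives the time, the measured TCP pose, the force, the opening and the grip force at its end, in the units of the state.
- ctrl.sense(): the state, without advancing time (a new reading comes with each control period).
- viewer.get_image(name): name is "scene" or "top"; returns the picture (480x640x3 uint8, blue, green, red); there is no depth.
- viewer.get_calibration(name): a dict with "K" (3x3 intrinsics, pixels), "k1" (the pictures are not rectified: a ray, as slopes to the right and down, at radius r is drawn at 1 + k1 r^2 times it, then the intrinsics apply), "xyz" and "attitude" of the camera in the world. Camera axes: x right, y up, looking along -z (the intrinsics and any distortion apply to the point x, -y, -z); pixel columns grow to the right and rows downward; lengths in mm; the calibration is good to about 2 mm. A picture is of the moment at which its call begins. get_calibration takes no time and is no camera call.
- workorder.sign_off(): hands the job in; it is judged then, once.
Trained networks look in the newest picture that a camera, given by its name, has taken for a name from the list of things; names that differ only in an ending like _2 or _b are one class to them, and where a whole thing is asked for, a point or a joint stands for the part that bears it (a point fixed in the world has none). Each returns a list of dicts, best first, with "p" (0 to 1); they miss things now and then, are a little off and sometimes report something else, mostly with a low value. They report only what shows in the picture. A call takes as long as a camera call. They do not tell look-alikes from the thing itself.
- viewer.boxes_of(camera, thing): "xyz" ([x, y, z] in mm, in the coordinates of the camera as it stood for that picture, good to about 4 mm: the middle of the surface that is visible of it).
- viewer.cut_out(camera, thing): "pixels" (480x640 bool, what is visible of it).
The state is a dict: "time_s": time; "joints": joint angles; "joint_vel": joint speeds; "joint_torque": joint torques, N m; "tool_pos": TCP position; "ee_rot": TCP orientation; "contact_force": force on the tool from outside, world axes, zero at the start; "wrist_torque": the same for the moment, N m; "width": finger opening in mm; "grip_force": force on a finger pad.
Only numpy, scipy, OpenCV 4.12 (cv2) and the standard library are available. Lean on these libraries where they do the work, as an engineer would, in place of code of your own. Each camera call takes 0.05 s, during which the arm holds its last target. There are 200 camera calls.

## Working session

There is one attempt and no reset: what is moved stays moved. The work goes in short steps, Python scripts to look and compute and a tool call to move; the robot and the scene stay as the last step left them, time stands still between calls to the robot, and variables do not carry over. Pictures are saved under pics/ and viewed, at most 10 in all, crops included, and the job is handed in when it is done.

Besides the shell and the picture viewer there is one more tool, called after "Call:" by a JSON object that holds its "fn" and its "kwargs", one argument or row to a line. play_rows: Moves the arm, as the interface text tells. Its arguments: {"type":"object","properties":{"plan":{"type":"array"}},"required":["plan"]}

```bash
mkdir -p pics; cat > h.py <<'E'
import numpy as np, cv2
from scipy.spatial.transform import Rotation as R
from workcell import ctrl, viewer, workorder
def cam(n):
    c=viewer.get_calibration(n); a=np.array(c['attitude'],float)
    Rm=R.from_quat(a).as_matrix() if a.size==4 else a.reshape(3,3)
    return np.array(c['K'],float),c['k1'],np.array(c['xyz'],float),Rm
def w(n,p):
    K,k,t,Rm=cam(n); return Rm@np.array(p)+t
def proj(n,P):
    K,k,t,Rm=cam(n); q=(np.atleast_2d(P)-t)@Rm
    s=np.c_[q[:,0]/-q[:,2],-q[:,1]/-q[:,2]]; s=s*(1+k*(s**2).sum(1))[:,None]
    return s*[K[0,0],K[1,1]]+K[:2,2]
def unproj(n,uv,z):
    K,k,t,Rm=cam(n); d=(np.atleast_2d(uv)-K[:2,2])/[K[0,0],K[1,1]]; s=d.copy()
    for _ in range(20): s=d/(1+k*(s**2).sum(1))[:,None]
    r=np.c_[s[:,0],-s[:,1],-np.ones(len(s))]@Rm.T
    return t+r*((z-t[2])/r[:,2])[:,None]
E
python3 - <<'E'
from h import *
for n in ['top','scene']:
    cv2.imwrite(f'pics/{n}0.png',viewer.get_image(n)); c=viewer.get_calibration(n);print(n,c)
    for t in ['console','cover','prop_bar','bar_rest','index_collar','trim_knob','solder_spool','side_cutters','tip_cleaner','tape_black','pcb_green']:
        for b in viewer.boxes_of(n,t)[:4]:
            x=w(n,b['xyz']); print(t,round(b['p'],2),x.round(),proj(n,x).round()[0])
s=ctrl.sense();print(s['tool_pos'],s['ee_rot'],s['width'],ctrl.tip_reach,s['time_s'])
E
```

```text
top {'K': array([[536.07556393,   0.        , 321.64250943],
       [  0.        , 536.07556393, 241.16554747],
       [  0.        ,   0.        ,   1.        ]]), 'k1': -0.09410674317655714, 'xyz': array([ 274.3656295 , -116.16835007, 1632.47802296]), 'attitude': array([-0.05690193,  0.05777173,  0.70612938, -0.7034244 ])}
cover 0.82 [548. 150. 101.] [229. 234.]
cover 0.37 [ 455. -412.   44.] [420. 267.]
prop_bar 0.86 [ 551. -240.   29.] [362. 237.]
prop_bar 0.79 [293. 188.  20.] [219. 323.]
bar_rest 0.84 [ 550. -236.   31.] [360. 237.]
index_collar 0.67 [486. 143.  35.] [235. 258.]
index_collar 0.24 [745. -71.  21.] [306. 176.]
solder_spool 0.84 [739.  31.  40.] [273. 176.]
solder_spool 0.18 [ 453. -412.   41.] [420. 268.]
side_cutters 0.63 [ 559. -412.   11.] [417. 235.]
tip_cleaner 0.81 [ 454. -412.   42.] [420. 267.]
tape_black 0.59 [552. 149.  99.] [230. 233.]
tape_black 0.51 [745. -69.  22.] [305. 176.]
pcb_green 0.93 [ 668. -422.    3.] [418. 201.]
scene {'K': array([[586.20938335,   0.        , 316.31117007],
       [  0.        , 586.20938335, 239.14605371],
       [  0.  
[... 319 characters left out ...]
 262.]
prop_bar 0.64 [ 546. -238.   26.] [363. 282.]
prop_bar 0.58 [ 560. -412.    8.] [427. 318.]
bar_rest 0.93 [ 523. -249.   33.] [361. 288.]
index_collar 0.92 [503. 132.  34.] [242. 228.]
trim_knob 0.74 [504. 140.  45.] [239. 223.]
solder_spool 0.82 [735.  26.  39.] [326. 200.]
solder_spool 0.57 [747. -74.  19.] [356. 217.]
side_cutters 0.93 [ 557. -414.   11.] [427. 318.]
tip_cleaner 0.71 [ 442. -430.   41.] [408. 344.]
tape_black 0.75 [750. -75.  19.] [357. 216.]
pcb_green 0.92 [ 664. -420.    3.] [451. 295.]
pcb_green 0.7 [ 548. -239.   27.] [364. 282.]
[281.79790161 557.85653368 250.30501721] [ 2.31780425e-01  9.72768130e-01 -4.49501769e-06 -6.69621552e-07] 85.42656590983411 19.0 1.2
```

```bash
python3 - <<'E'
import cv2,numpy as np
t=cv2.imread('pics/top0.png');s=cv2.imread('pics/scene0.png')
cv2.imwrite('pics/a.png',cv2.resize(t[140:380,160:480],(800,600),interpolation=cv2.INTER_CUBIC))
cv2.imwrite('pics/b.png',cv2.resize(s[140:380,140:460],(800,600),interpolation=cv2.INTER_CUBIC))
E
```

```text
(no output)
```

View pics/a.png

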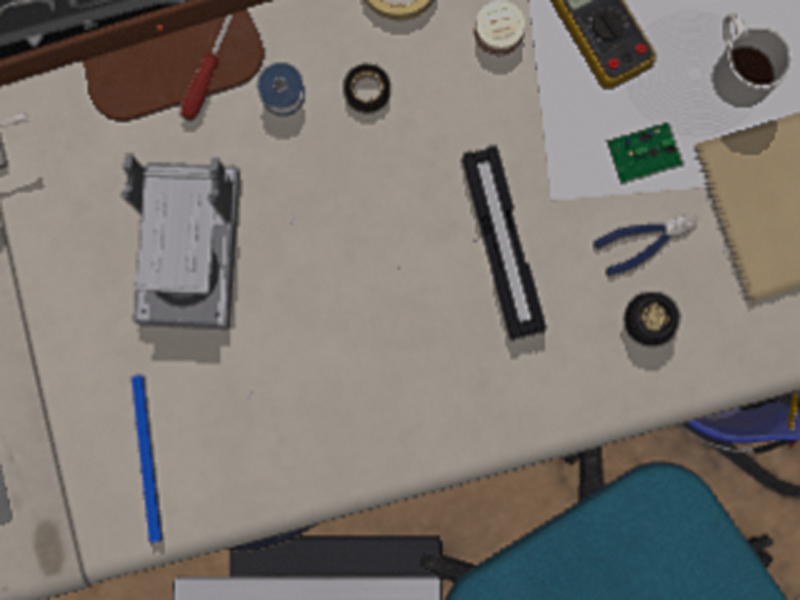

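View pics/b.png

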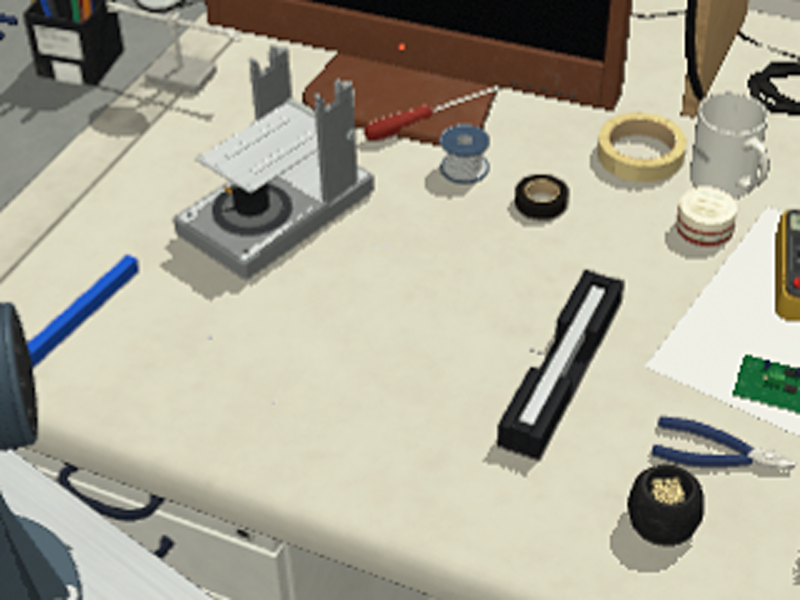

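The bars are: the blue one on the bench at top px (219,323), and the silver one lying in the black rest at top px (362,237). The silver bar is the prop bar because it is aluminium and sits in the rest. The enlarged crop confirms it, with the blue bar at crop (147,460) and the silver one at crop (505,240). The console is on the left, with its cover around top px (229,234) and its cheeks at the back.

```bash
python3 - <<'E'
from h import *
def rect(n,t,z,near):
    best=None
    for c in viewer.cut_out(n,t):
        m=np.array(c['pixels'],np.uint8); v,u=np.nonzero(m)
        P=unproj(n,np.c_[u,v],z)[:,:2]; 
        if np.hypot(*(P.mean(0)-near))<60:
            (cx,cy),(a,b),an=cv2.minAreaRect(P.astype(np.float32))
            bx=cv2.boxPoints(((cx,cy),(a,b),an)); e=max([bx[1]-bx[0],bx[2]-bx[1]],key=np.linalg.norm)
            d=P-P.mean(0); ev=np.linalg.eigh(d.T@d)[1][:,1]
            print(n,t,round(c['p'],2),'c',round(cx),round(cy),'mean',P.mean(0).round(1),'size',round(a),round(b),'yaw',[round((np.degrees(np.arctan2(k[1],k[0]))+90)%180-90,1) for k in (e,ev)])
for n in ['top','scene']:
    viewer.get_image(n)
    rect(n,'prop_bar',28,np.array([550,-240])); rect(n,'bar_rest',32,np.array([550,-240])); rect(n,'cover',98.5,np.array([548,150]))
    rect(n,'index_collar',35,np.array([505,140]))
# hand corners, top
px=lambda a:np.array(a)/2.5+[160,140]
src=[];dst=[]
for a,l,z in [((136,323),(-100,58),30),((231,327),(-100,-58),30),((240,166),(100,-58),30),((147,290),(-67,42),100),((208,294),(-67,-42),100)]:
    src.append(l);dst.append(unproj('top',px(a),z)[0,:2])
M,_=cv2.estimateAffinePartial2D(np.array(src,float),np.array(dst),method=cv2.LMEDS)
s=np.array(src,float);d=np.array(dst);sc=s-s.mean(0);dc=d-d.mean(0)
an=np.arctan2((sc[:,0]*dc[:,1]-sc[:,1]*dc[:,0]).sum(),(sc*dc).sum());c,q=np.cos(an),np.sin(an);Rm=np.array([[c,-q],[q,c]])
t=d.mean(0)-Rm@s.mean(0);print('console',t.round(1),np.degrees(an).round(2),(s@Rm.T+t-d).round(1).tolist())
E
```

```text
top prop_bar 0.68 c 551 -237 mean [ 554.3 -236.8] size 195 16 yaw [np.float32(13.3), np.float64(14.1)]
top bar_rest 0.91 c 550 -238 mean [ 547.9 -237. ] size 238 50 yaw [np.float32(14.4), np.float64(14.3)]
top cover 0.63 c 552 150 mean [548.7 147.9] size 142 85 yaw [np.float32(1.1), np.float64(-3.8)]
top index_collar 0.73 c 495 137 mean [492.3 138.3] size 44 88 yaw [np.float32(-54.0), np.float64(-59.8)]
scene prop_bar 0.57 c 553 -243 mean [ 549.5 -242.2] size 198 19 yaw [np.float32(14.0), np.float64(13.9)]
scene bar_rest 0.85 c 540 -248 mean [ 524.8 -254. ] size 255 52 yaw [np.float32(14.1), np.float64(14.4)]
scene cover 0.63 c 553 148 mean [546.6 149.7] size 88 145 yaw [np.float32(-2.6), np.float64(4.4)]
console [548.5 142.7] -2.21 [[-1.6, -0.5], [-1.0, -1.3], [0.6, -1.4], [0.2, 8.1], [1.8, -4.9]]
```

Call:
{"fn": "play_rows", "kwargs": {
  "plan": [
    {"delta_pos":[-1,-0.98,0],"rot":[0,0,0],"claw":1},
    {"delta_pos":[-1,-0.98,0],"rot":[0,0,0],"claw":1},
    {"delta_pos":[-1,-0.98,0],"rot":[0,0,0],"claw":1},
    {"delta_pos":[-1,-0.98,0],"rot":[0,0,0],"claw":1},
    {"delta_pos":[-1,-0.98,0],"rot":[0,0,0],"claw":1},
    {"delta_pos":[-1,-0.98,0],"rot":[0,0,0],"claw":1},
    {"delta_pos":[-1,-0.98,0],"rot":[0,0,0],"claw":1},
    {"delta_pos":[-1,-0.98,0],"rot":[0,0,0],"claw":1},
    {"delta_pos":[-1,-0.98,0],"rot":[0,0,0],"claw":1},
    {"delta_pos":[-1,-0.98,0],"rot":[0,0,0],"claw":1},
    {"delta_pos":[-1,-0.98,0],"rot":[0,0,0],"claw":1},
    {"delta_pos":[-1,-0.98,0],"rot":[0,0,0],"claw":1},
    {"delta_pos":[-1,-0.98,0],"rot":[0,0,0],"claw":1},
    {"delta_pos":[-1,-0.98,0],"rot":[0,0,0],"claw":1},
    {"delta_pos":[-1,-0.98,0],"rot":[0,0,0],"claw":1},
    {"delta_pos":[-1,-0.98,0],"rot":[0,0,0],"claw":1},
    {"delta_pos":[-1,-0.98,0],"rot":[0,0,0],"claw":1},
    {"delta_pos":[-1,-0.98,0],"rot":[0,0,0],"claw":1},
    {"delta_pos":[-1,-0.98,0],"rot":[0,0,0],"claw":1},
    {"delta_pos":[-1,-0.98,0],"rot":[0,0,0],"claw":1}
  ]
}}

```text
time_s: 4.2
tool_pos: [507.5, -106.2, 250.5]
ee_rot: [0.232, 0.973, 0.0, 0.0]
contact_force: [-0.5, -0.2, -0.9]
width: 85.6
grip_force: 0.0
```

Call:
{"fn": "play_rows", "kwargs": {
  "plan": [
    {"delta_pos":[-1,-0.98,0],"rot":[0,0,0],"claw":1},
    {"delta_pos":[-1,-0.98,0],"rot":[0,0,0],"claw":1},
    {"delta_pos":[-1,-0.98,0],"rot":[0,0,0],"claw":1},
    {"delta_pos":[-1,-0.98,0],"rot":[0,0,0],"claw":1},
    {"delta_pos":[0,0,0.7],"rot":[0,0,-0.9],"claw":1},
    {"delta_pos":[0,0,0.7],"rot":[0,0,-0.9],"claw":1},
    {"delta_pos":[0,0,0.7],"rot":[0,0,-0.9],"claw":1},
    {"delta_pos":[0,0,0.7],"rot":[0,0,-0.9],"claw":1},
    {"delta_pos":[0,0,0.7],"rot":[0,0,-0.9],"claw":1},
    {"delta_pos":[0,0,0.7],"rot":[0,0,-0.9],"claw":1},
    {"delta_pos":[0,0,0.7],"rot":[0,0,-0.9],"claw":1},
    {"delta_pos":[0,0,0.7],"rot":[0,0,-0.9],"claw":1},
    {"delta_pos":[0,0,0],"rot":[0,0,-1],"claw":1},
    {"delta_pos":[0,0,0],"rot":[0,0,0],"claw":1}
  ]
}}

```text
time_s: 5.95
tool_pos: [552.3, -237.6, 110.1]
ee_rot: [-0.123, 0.992, 0.0, -0.0]
contact_force: [0.1, -0.1, 0.2]
width: 85.4
grip_force: 0.0
```

```bash
cat >> h.py <<'E'
def go(P,yawy):
    "tool-down target: print turn (units) and shifts (units) in present tool axes and in axes after the turn"
    s=ctrl.sense(); T=R.from_quat(s['ee_rot']); M=T.as_matrix()
    y=np.radians(yawy); ty=np.array([np.cos(y),np.sin(y),0]); z=np.array([0,0,-1.]); G=np.c_[np.cross(ty,z),ty,z]
    d=np.array(P)-np.array(s['tool_pos'])
    print('pos',np.round(s['tool_pos'],1),'yawy',np.degrees(np.arctan2(M[1,1],M[0,1])).round(1),'w',round(s['width'],1),'F',np.round(s['contact_force'],1),'t',round(s['time_s'],2))
    print('turn',(np.degrees((T.inv()*R.from_matrix(G)).as_rotvec())/5).round(2),'shift now',(M.T@d/25).round(2),'after',(G.T@d/25).round(2))
E
python3 -c "
from h import *
go([551,-239,25],104.2);print(ctrl.sense()['joints'])"
```

```text
pos [ 552.3 -237.6  110.1] yawy 104.1 w 85.4 F [ 0.1 -0.1  0.2] t 5.95
turn [ 0.   -0.   -0.01] shift now [ 0.06 -0.04  3.4 ] after [ 0.06 -0.04  3.4 ]
[-5.91978588e-01  6.81257011e-01  1.60552068e+00 -2.70203202e-05
  8.54981208e-01 -2.40953256e+00]
```

Call:
{"fn": "play_rows", "kwargs": {
  "plan": [
    {"delta_pos":[0,0,0.9],"rot":[0,0,0],"claw":1},
    {"delta_pos":[0,0,0.9],"rot":[0,0,0],"claw":1},
    {"delta_pos":[0,0,0.9],"rot":[0,0,0],"claw":1},
    {"delta_pos":[0,0,0.66],"rot":[0,0,0],"claw":1},
    {"delta_pos":[0,0,0],"rot":[0,0,0],"claw":0},
    {"delta_pos":[0,0,0],"rot":[0,0,0],"claw":0},
    {"delta_pos":[0,0,0],"rot":[0,0,0],"claw":0},
    {"delta_pos":[0,0,0],"rot":[0,0,0],"claw":0},
    {"delta_pos":[0,0,0],"rot":[0,0,0],"claw":0},
    {"delta_pos":[0,0,0],"rot":[0,0,0],"claw":0},
    {"delta_pos":[0,0,0],"rot":[0,0,0],"claw":0}
  ]
}}

```text
time_s: 7.32
tool_pos: [552.8, -238.0, 27.3]
ee_rot: [-0.124, 0.992, -0.001, 0.001]
contact_force: [-0.1, -0.2, 5.1]
width: 12.4
grip_force: 60.7
```

Call:
{"fn": "play_rows", "kwargs": {
  "plan": [
    {"delta_pos":[0,0,-0.5],"rot":[0,0,0],"claw":0},
    {"delta_pos":[0,0,-0.8],"rot":[0,0,0],"claw":0},
    {"delta_pos":[0,0,-0.8],"rot":[0,0,0],"claw":0},
    {"delta_pos":[0,0,-0.8],"rot":[0,0,0],"claw":0},
    {"delta_pos":[-0.06,0.9,0],"rot":[0,0,0],"claw":0},
    {"delta_pos":[-0.06,0.9,0],"rot":[0,0,0],"claw":0},
    {"delta_pos":[-0.06,0.9,0],"rot":[0,0,0],"claw":0},
    {"delta_pos":[-0.06,0.9,0],"rot":[0,0,0],"claw":0},
    {"delta_pos":[-0.06,0.9,0],"rot":[0,0,0],"claw":0},
    {"delta_pos":[-0.06,0.9,0],"rot":[0,0,0],"claw":0},
    {"delta_pos":[-0.06,0.9,0],"rot":[0,0,0],"claw":0},
    {"delta_pos":[-0.06,0.9,0],"rot":[0,0,0],"claw":0},
    {"delta_pos":[0,0,0],"rot":[0,0,0.9],"claw":0},
    {"delta_pos":[0,0,0],"rot":[0,0,0.9],"claw":0},
    {"delta_pos":[0,0,0],"rot":[0,0,0.9],"claw":0},
    {"delta_pos":[0,0,0],"rot":[0,0,0.9],"claw":0}
  ]
}}

```text
time_s: 9.32
tool_pos: [519.6, -59.3, 98.9]
ee_rot: [0.034, 0.999, -0.0, 0.0]
contact_force: [-0.6, -0.2, -1.5]
width: 12.6
grip_force: 59.9
```

Call:
{"fn": "play_rows", "kwargs": {
  "plan": [
    {"delta_pos":[0,0,0],"rot":[0,0,0.9],"claw":0},
    {"delta_pos":[0,0,0],"rot":[0,0,0.9],"claw":0},
    {"delta_pos":[0,0,0],"rot":[0,0,0.9],"claw":0},
    {"delta_pos":[0,0,0],"rot":[0,0,0.9],"claw":0},
    {"delta_pos":[0,0,0],"rot":[0,0,0.9],"claw":0},
    {"delta_pos":[0,0,0],"rot":[0,0,0.9],"claw":0},
    {"delta_pos":[0,0,0],"rot":[0,0,0.9],"claw":0},
    {"delta_pos":[0,0,0],"rot":[0,0,0.9],"claw":0},
    {"delta_pos":[0,0,0],"rot":[0,0,0.9],"claw":0},
    {"delta_pos":[0,0,0],"rot":[0,0,0.9],"claw":0},
    {"delta_pos":[0,0,0],"rot":[0,0,0.9],"claw":0},
    {"delta_pos":[0,0,0],"rot":[0,0,0.9],"claw":0},
    {"delta_pos":[0,0,0],"rot":[0,0,0.9],"claw":0},
    {"delta_pos":[0,0,0],"rot":[0,0,0.9],"claw":0},
    {"delta_pos":[0,0,0],"rot":[0,0,0.9],"claw":0},
    {"delta_pos":[0,0,0],"rot":[0,0,0.9],"claw":0},
    {"delta_pos":[0,0,0],"rot":[0,0,0.9],"claw":0},
    {"delta_pos":[0,0,0],"rot":[0,0,0.9],"claw":0},
    {"delta_pos":[0,0,0],"rot":[0,0,0.9],"claw":0},
    {"delta_pos":[0,0,0],"rot":[0,0,0],"claw":0}
  ]
}}

```text
time_s: 11.82
tool_pos: [519.6, -59.5, 98.8]
ee_rot: [0.702, 0.712, 0.0, 0.0]
contact_force: [0.5, 1.0, -1.4]
width: 12.8
grip_force: 59.9
```

```bash
python3 - <<'E'
from h import *
go([520,-55,19.5],0)
t=viewer.get_image('top');s=viewer.get_image('scene');cv2.imwrite('pics/t1.png',t)
a=cv2.resize(t[190:290,200:360],(800,500),interpolation=cv2.INTER_CUBIC)
cv2.imwrite('pics/c.png',a)
cv2.imwrite('pics/d.png',cv2.resize(s[150:300,200:400],(800,600),interpolation=cv2.INTER_CUBIC))
E
```

```text
pos [519.6 -59.5  98.8] yawy 0.8 w 12.8 F [ 0.5  1.  -1.4] t 11.82
turn [0.   0.   0.15] shift now [0.18 0.02 3.17] after [0.18 0.02 3.17]
```

View pics/c.png

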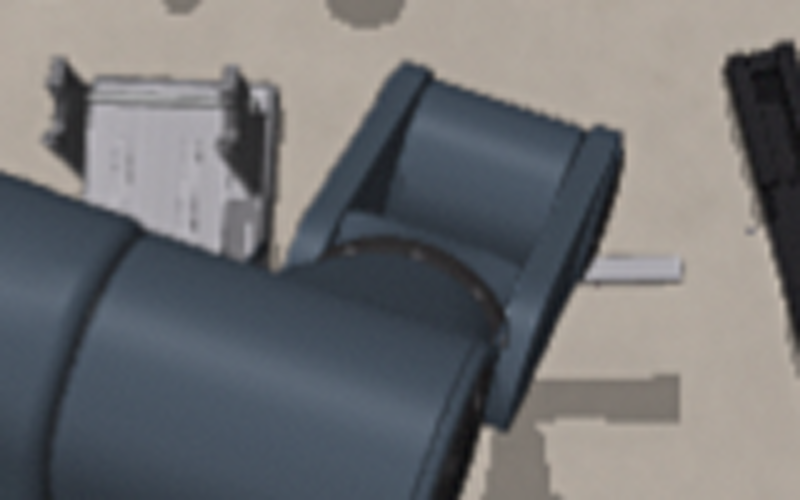

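View pics/d.png

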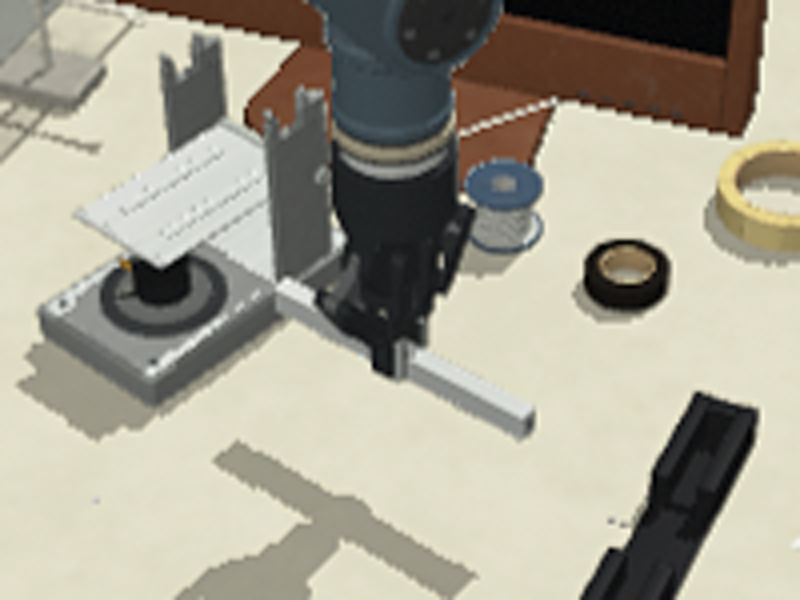

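Call:
{"fn": "play_rows", "kwargs": {
  "plan": [
    {"delta_pos":[0,0,0.9],"rot":[0,0,0.15],"claw":0},
    {"delta_pos":[0,0,0.9],"rot":[0,0,0],"claw":0},
    {"delta_pos":[0,0,0.8],"rot":[0,0,0],"claw":0},
    {"delta_pos":[0,0,0.4],"rot":[0,0,0],"claw":0},
    {"delta_pos":[0,0,0.12],"rot":[0,0,0],"claw":0},
    {"delta_pos":[0,0,0],"rot":[0,0,0],"claw":0}
  ]
}}

```text
time_s: 12.68
tool_pos: [519.9, -60.1, 21.1]
ee_rot: [0.707, 0.707, 0.0, 0.0]
contact_force: [-0.0, -0.5, -1.3]
width: 12.8
grip_force: 59.9
```

```bash
python3 - <<'E'
from h import *
go([520,-142,22],0)
t=cv2.imread('pics/top0.png')
cv2.imwrite('pics/e.png',cv2.resize(t[195:275,205:265],(600,600*80//60)[:2],interpolation=cv2.INTER_CUBIC)[:600])
cv2.imwrite('pics/e.png',cv2.resize(t[198:273,200:270],None,fx=8,fy=8,interpolation=cv2.INTER_CUBIC))
E
```

```text
pos [519.9 -60.1  21.1] yawy -0.0 w 12.8 F [-0.  -0.5 -1.3] t 12.68
turn [ 0.01  0.   -0.01] shift now [-3.27  0.   -0.04] after [-3.27  0.   -0.04]
```

View pics/e.png

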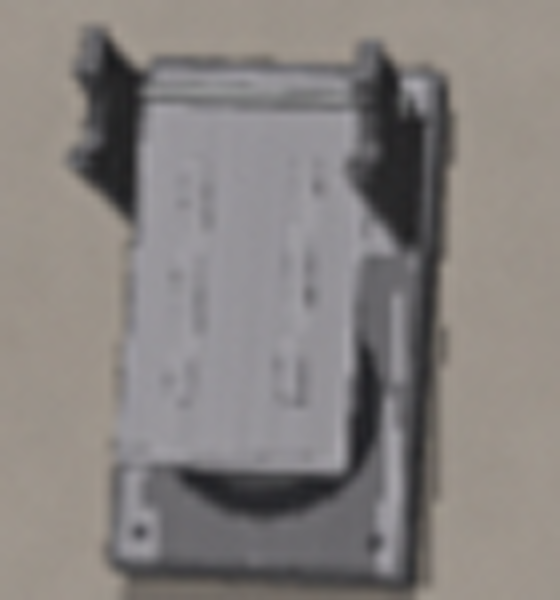

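Call:
{"fn": "play_rows", "kwargs": {
  "plan": [
    {"delta_pos":[0,0,0.06],"rot":[0,0,0],"claw":0},
    {"delta_pos":[0,0,0.04],"rot":[0,0,0],"claw":0},
    {"delta_pos":[0,0,0],"rot":[0,0,0],"claw":0}
  ]
}}

```text
time_s: 13.05
tool_pos: [520.1, -60.2, 19.5]
ee_rot: [0.707, 0.707, 0.0, 0.001]
contact_force: [-0.9, 0.9, 5.9]
width: 12.5
grip_force: 64.0
```

```bash
python3 - <<'E'
from h import *
from scipy.optimize import least_squares
T=[((122,465),(-67,42,100)),((347,472),(-67,-42,100)),((118,565),(-100,58,30)),((408,578),(-100,-58,30)),((440,75),(100,-58,30)),((92,32),(79,49,173)),((80,160),(27,49,173)),((370,45),(79,-49,173)),((360,180),(27,-49,173))]
S=[((42,308),(-100,58,30)),((153,375),(-100,-58,30)),((75,213),(-67,42,100)),((163,265),(-67,-42,100)),((278,283),(27,-53,30)),((268,108),(27,-53,173)),((162,55),(27,45,173))]
D=[('top',np.array(a)/8+[200,198],l) for a,l in T]+[('scene',np.array(a)/4+[200,150],l) for a,l in S]
def f(p,sep=False):
    c,s=np.cos(p[2]),np.sin(p[2]); r=[]
    for n,uv,l in D:
        P=[p[0]+c*l[0]-s*l[1],p[1]+s*l[0]+c*l[1],l[2]]; r.append(proj(n,P)[0]-uv)
    return np.array(r) if sep else np.ravel(r)
r=least_squares(f,[550,149,0],loss='soft_l1',x_scale=[1,1,.01]);print(r.x[:2].round(1),np.degrees(r.x[2]).round(2));print(f(r.x,True).round(1).tolist())
go([520,-142,22],0)
E
```

```text
[549.5 146.1] -2.55
[[-0.5, -0.6], [0.2, -0.3], [-1.5, 0.7], [0.5, 0.7], [0.5, -1.3], [-0.5, -1.6], [-0.4, 0.5], [-0.5, -2.0], [-0.5, -0.6], [-2.0, 0.1], [-0.3, 2.3], [-0.2, 0.3], [-0.3, 0.6], [1.1, 0.7], [0.4, 2.2], [0.6, 1.2]]
pos [520.1 -60.2  19.5] yawy -0.1 w 12.5 F [-0.9  0.9  5.9] t 13.05
turn [ 0.02  0.01 -0.01] shift now [-3.27 -0.   -0.1 ] after [-3.27 -0.01 -0.1 ]
```

Call:
{"fn": "play_rows", "kwargs": {
  "plan": [
    {"delta_pos":[0,0,0],"rot":[0,0,0],"claw":1},
    {"delta_pos":[0,0,0],"rot":[0,0,0],"claw":1},
    {"delta_pos":[0,0,0],"rot":[0,0,0],"claw":1},
    {"delta_pos":[0,0,0],"rot":[0,0,0],"claw":1},
    {"delta_pos":[0,0,0],"rot":[0,0,0],"claw":1},
    {"delta_pos":[0,0,-0.9],"rot":[0,0,0],"claw":1},
    {"delta_pos":[0,0,-0.9],"rot":[0,0,0],"claw":1},
    {"delta_pos":[-0.82,0,0],"rot":[0,0,0],"claw":1},
    {"delta_pos":[-0.82,0,0],"rot":[0,0,0],"claw":1},
    {"delta_pos":[-0.82,0,0],"rot":[0,0,0],"claw":1},
    {"delta_pos":[-0.82,0,0],"rot":[0,0,0],"claw":1},
    {"delta_pos":[0,0,0],"rot":[0,0,0],"claw":1}
  ]
}}

```text
time_s: 14.55
tool_pos: [519.9, -144.2, 63.1]
ee_rot: [0.709, 0.706, 0.0, 0.0]
contact_force: [0.1, -0.6, 0.2]
width: 85.4
grip_force: 0.0
```

```bash
python3 - <<'E'
from h import *
go([520,-142,21.5],0)
for n in ['top','scene']:
    im=viewer.get_image(n)
    for b in viewer.boxes_of(n,'prop_bar')[:3]: print(n,round(b['p'],2),w(n,b['xyz']).round())
    for c in viewer.cut_out(n,'prop_bar'):
        v,u=np.nonzero(c['pixels']);P=unproj(n,np.c_[u,v],20)[:,:2];print(P.mean(0).round(),P.min(0).round(),P.max(0).round())
E
```

```text
pos [ 519.9 -144.2   63.1] yawy -0.2 w 85.4 F [ 0.1 -0.6  0.2] t 14.55
turn [ 0.01  0.   -0.05] shift now [0.09 0.   1.66] after [0.09 0.01 1.66]
top 0.72 [ 454. -412.   40.]
scene 0.92 [509. -46.  16.]
scene 0.86 [281. 185.  19.]
scene 0.4 [564. 133.  81.]
[511. -64.] [ 497. -170.] [526.  36.]
[614. 223.] [544. 174.] [698. 270.]
[280. 183.] [182. 157.] [391. 210.]
```

Call:
{"fn": "play_rows", "kwargs": {
  "plan": [
    {"delta_pos":[0.05,0,0.8],"rot":[0,0,0],"claw":1},
    {"delta_pos":[0,0,0.6],"rot":[0,0,0],"claw":1},
    {"delta_pos":[0,0,0.26],"rot":[0,0,0],"claw":1},
    {"delta_pos":[0,0,0],"rot":[0,0,0],"claw":1},
    {"delta_pos":[0,0,0],"rot":[0,0,0],"claw":0},
    {"delta_pos":[0,0,0],"rot":[0,0,0],"claw":0},
    {"delta_pos":[0,0,0],"rot":[0,0,0],"claw":0},
    {"delta_pos":[0,0,0],"rot":[0,0,0],"claw":0},
    {"delta_pos":[0,0,0],"rot":[0,0,0],"claw":0},
    {"delta_pos":[0,0,0],"rot":[0,0,0],"claw":0},
    {"delta_pos":[0,0,0],"rot":[0,0,0],"claw":0}
  ]
}}

```text
time_s: 16.23
tool_pos: [519.8, -140.9, 22.2]
ee_rot: [0.707, 0.707, 0.0, 0.0]
contact_force: [-1.1, 0.9, 5.3]
width: 12.9
grip_force: 60.2
```

Call:
{"fn": "play_rows", "kwargs": {
  "plan": [
    {"delta_pos":[0,0,-0.4],"rot":[0,0,0],"claw":0},
    {"delta_pos":[0,0,-0.8],"rot":[0,0,0],"claw":0},
    {"delta_pos":[0,0,-0.9],"rot":[0,0,0],"claw":0},
    {"delta_pos":[0,0,-0.86],"rot":[0,0,0],"claw":0},
    {"delta_pos":[0,-0.75,0],"rot":[0,0,0],"claw":0},
    {"delta_pos":[0,-0.75,0],"rot":[0,0,0],"claw":0},
    {"delta_pos":[0,-0.75,0],"rot":[0,0,0],"claw":0},
    {"delta_pos":[0,-0.75,0],"rot":[0,0,0],"claw":0},
    {"delta_pos":[0.94,0,0],"rot":[0,0,0],"claw":0},
    {"delta_pos":[0.94,0,0],"rot":[0,0,0],"claw":0},
    {"delta_pos":[0.94,0,0],"rot":[0,0,0],"claw":0},
    {"delta_pos":[0.94,0,0],"rot":[0,0,0],"claw":0},
    {"delta_pos":[0.94,0,0],"rot":[0,0,0],"claw":0},
    {"delta_pos":[0.94,0,0],"rot":[0,0,0],"claw":0},
    {"delta_pos":[0.94,0,0],"rot":[0,0,0],"claw":0},
    {"delta_pos":[0.94,0,0],"rot":[0,0,0],"claw":0},
    {"delta_pos":[0,0,0],"rot":[0,0,0.5],"claw":0},
    {"delta_pos":[0,0,0],"rot":[0,0,0],"claw":0}
  ]
}}

```text
time_s: 18.48
tool_pos: [444.7, 47.6, 96.0]
ee_rot: [0.722, 0.692, -0.0, 0.0]
contact_force: [0.4, 0.0, -1.3]
width: 12.6
grip_force: 59.4
```

```bash
cat >> h.py <<'E'
C=np.array([549.5,146.1,0]); YC=np.radians(-2.55)
def c2w(p): return C+R.from_euler('z',YC).apply(p)
def w2c(p): return R.from_euler('z',-YC).apply(np.array(p)-C)
E
python3 - <<'E'
from h import *
s=ctrl.sense(); go(c2w([-100,-103,96]),-2.55); t=w2c(s['tool_pos']);print('console',t.round(1))
im=viewer.get_image('scene')
# expected bar corners (console frame)
pts=[]
for y in (-19,181):
  for x in(-7,7):
    for z in(-22,-2): pts.append(c2w([t[0]+x,t[1]+y,t[2]+z]))
q=((proj('scene',np.array(pts))-[160,150])*4).round().astype(int);print(q.tolist())
a=cv2.resize(im[150:300,160:360],(800,600),interpolation=cv2.INTER_CUBIC)
for p in q: cv2.circle(a,tuple(map(int,p)),3,(0,0,255),-1)
cv2.imwrite('pics/f.png',a)
E
```

```text
pos [444.7  47.6  96. ] yawy -2.5 w 12.6 F [ 0.4  0.  -1.3] t 18.48
turn [0.   0.   0.02] shift now [ 0.    0.01 -0.  ] after [ 0.    0.01 -0.  ]
console [-100.3 -103.1   96. ]
[[367, 384], [364, 360], [383, 373], [381, 349], [157, 251], [153, 228], [173, 241], [169, 218]]
```

View pics/f.png

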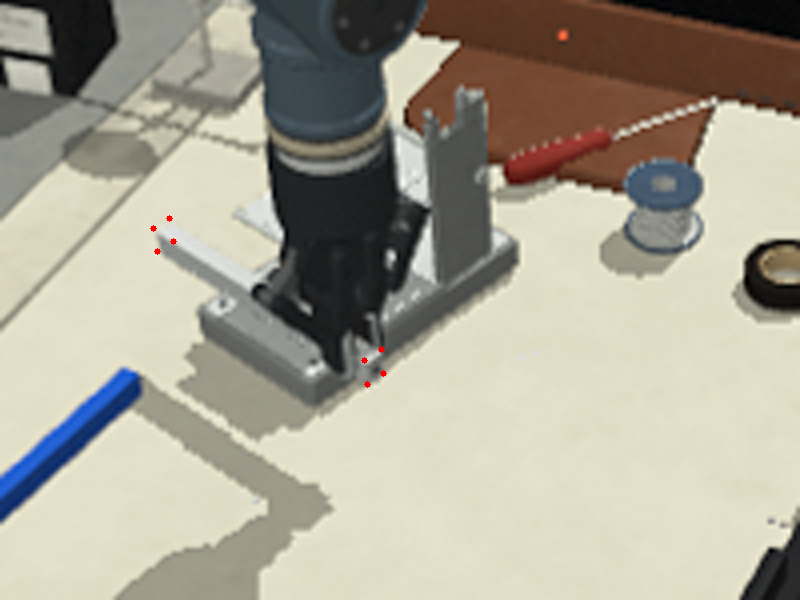

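Call:
{"fn": "play_rows", "kwargs": {
  "plan": [
    {"delta_pos":[0,0.6,0],"rot":[0,0,0],"claw":0},
    {"delta_pos":[0,0.6,0],"rot":[0,0,0],"claw":0},
    {"delta_pos":[0,0.6,0],"rot":[0,0,0],"claw":0},
    {"delta_pos":[0,0,0],"rot":[0,0,0],"claw":0}
  ]
}}

```text
time_s: 19.02
tool_pos: [492.1, 44.8, 95.9]
ee_rot: [0.723, 0.691, 0.001, 0.001]
contact_force: [-0.0, 0.7, -1.1]
width: 12.2
grip_force: 59.4
```

```bash
python3 - <<'E'
from h import *
s=ctrl.sense(); t=w2c(s['tool_pos']);print(t.round(1),s['contact_force'],s['width'])
x,z=t[0]-70,t[2]-12-100
a0,r0=np.arctan2(z,-x),np.hypot(x,z)
k=np.linspace(0,1,17);a=a0+k*(1.335-a0);r=r0+k*(103-r0)
P=np.c_[70-r*np.cos(a),100+r*np.sin(a)];print(P[[0,8,12,14,16]].round());d=np.diff(P,axis=0)/25
print([[round(u,2),round(-v,2)] for u,v in d])
E
```

```text
[ -52.9 -103.8   95.9] [-0.00383682  0.74746483 -1.0740201 ] 12.218501958432622
[[-53.  84.]
 [-23. 164.]
 [  9. 189.]
 [ 27. 196.]
 [ 46. 200.]]
[[np.float64(0.01), np.float64(-0.45)], [np.float64(0.06), np.float64(-0.45)], [np.float64(0.1), np.float64(-0.43)], [np.float64(0.13), np.float64(-0.42)], [np.float64(0.17), np.float64(-0.4)], [np.float64(0.2), np.float64(-0.38)], [np.float64(0.24), np.float64(-0.35)], [np.float64(0.27), np.float64(-0.33)], [np.float64(0.29), np.float64(-0.3)], [np.float64(0.31), np.float64(-0.27)], [np.float64(0.33), np.float64(-0.23)], [np.float64(0.35), np.float64(-0.2)], [np.float64(0.36), np.float64(-0.16)], [np.float64(0.37), np.float64(-0.13)], [np.float64(0.38), np.float64(-0.09)], [np.float64(0.38), np.float64(-0.06)]]
```

Call:
{"fn": "play_rows", "kwargs": {
  "plan": [
    {"delta_pos":[0,0.01,-0.45],"rot":[0,0,0],"claw":0},
    {"delta_pos":[0,0.06,-0.45],"rot":[0,0,0],"claw":0},
    {"delta_pos":[0,0.1,-0.43],"rot":[0,0,0],"claw":0},
    {"delta_pos":[0,0.13,-0.42],"rot":[0,0,0],"claw":0},
    {"delta_pos":[0,0.17,-0.4],"rot":[0,0,0],"claw":0},
    {"delta_pos":[0,0.2,-0.38],"rot":[0,0,0],"claw":0},
    {"delta_pos":[0,0.24,-0.35],"rot":[0,0,0],"claw":0},
    {"delta_pos":[0,0.27,-0.33],"rot":[0,0,0],"claw":0},
    {"delta_pos":[0,0.29,-0.3],"rot":[0,0,0],"claw":0},
    {"delta_pos":[0,0.31,-0.27],"rot":[0,0,0],"claw":0},
    {"delta_pos":[0,0.33,-0.23],"rot":[0,0,0],"claw":0},
    {"delta_pos":[0,0.35,-0.2],"rot":[0,0,0],"claw":0},
    {"delta_pos":[0,0.36,-0.16],"rot":[0,0,0],"claw":0},
    {"delta_pos":[0,0.37,-0.13],"rot":[0,0,0],"claw":0},
    {"delta_pos":[0,0.38,-0.09],"rot":[0,0,0],"claw":0},
    {"delta_pos":[0,0.38,-0.06],"rot":[0,0,0],"claw":0},
    {"delta_pos":[0,0,0],"rot":[0,0,0],"claw":0},
    {"delta_pos":[0,0,0],"rot":[0,0,0],"claw":0}
  ]
}}

```text
time_s: 21.28
tool_pos: [588.0, 40.9, 211.8]
ee_rot: [0.723, 0.691, -0.0, -0.0]
contact_force: [-0.6, 0.5, -0.6]
width: 12.9
grip_force: 59.5
```

```bash
python3 - <<'E'
from h import *
s=ctrl.sense(); t=w2c(s['tool_pos']); go(c2w([46,-103,182]),-2.55);print('console',t.round(1))
im=viewer.get_image('scene'); tp=viewer.get_image('top')
a=cv2.resize(im[100:250,180:330],(450,450),interpolation=cv2.INTER_CUBIC)
b=cv2.resize(tp[180:280,200:278],(350,450),interpolation=cv2.INTER_CUBIC)
# notch seat / bar prediction
for y in (-60,-126,74):
    pass
L=[[46,49,150],[46,-49,150],[37,-53,173],[55,-53,173]]
for p in proj('scene',np.array([c2w(l) for l in L])): cv2.circle(a,tuple(int(v) for v in (p-[180,100])*3),3,(0,0,255),-1)
cv2.imwrite('pics/g.png',np.hstack([a,b]))
E
```

```text
pos [588.   40.9 211.8] yawy -2.5 w 12.9 F [-0.6  0.5 -0.6] t 21.27
turn [-0.01  0.    0.  ] shift now [0.02 0.12 1.19] after [0.02 0.12 1.19]
console [  43.1 -103.4  211.8]
```

View pics/g.png

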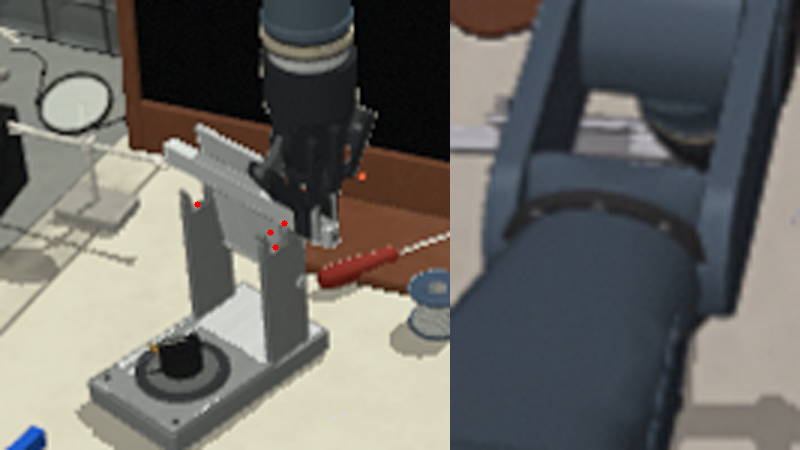

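Call:
{"fn": "play_rows", "kwargs": {
  "plan": [
    {"delta_pos":[0,0.12,0],"rot":[0,0,0],"claw":0},
    {"delta_pos":[0,0,0.3],"rot":[0,0,0],"claw":0},
    {"delta_pos":[0,0,0.3],"rot":[0,0,0],"claw":0},
    {"delta_pos":[0,0,0.25],"rot":[0,0,0],"claw":0},
    {"delta_pos":[0,0,0.25],"rot":[0,0,0],"claw":0},
    {"delta_pos":[0,0,0.2],"rot":[0,0,0],"claw":0},
    {"delta_pos":[0,0,0],"rot":[0,0,0],"claw":0}
  ]
}}

```text
time_s: 22.25
tool_pos: [591.0, 40.7, 178.9]
ee_rot: [0.723, 0.691, -0.0, -0.001]
contact_force: [-1.0, 0.2, -1.1]
width: 12.5
grip_force: 59.4
```

Call:
{"fn": "play_rows", "kwargs": {
  "plan": [
    {"delta_pos":[0,0,0.12],"rot":[0,0,0],"claw":0},
    {"delta_pos":[0,0,0.1],"rot":[0,0,0],"claw":0},
    {"delta_pos":[0,0,0.04],"rot":[0,0,0],"claw":0},
    {"delta_pos":[0,0,0],"rot":[0,0,0],"claw":0}
  ]
}}

```text
time_s: 22.75
tool_pos: [591.3, 40.7, 173.0]
ee_rot: [0.723, 0.691, -0.0, -0.0]
contact_force: [-0.2, 0.7, -1.1]
width: 12.5
grip_force: 59.4
```

Call:
{"fn": "play_rows", "kwargs": {
  "plan": [
    {"delta_pos":[0,0,0.05],"rot":[0,0,0],"claw":0},
    {"delta_pos":[0,0,0.05],"rot":[0,0,0],"claw":0},
    {"delta_pos":[0,0,0],"rot":[0,0,0],"claw":0}
  ]
}}

```text
time_s: 23.12
tool_pos: [591.6, 40.6, 171.8]
ee_rot: [0.723, 0.691, 0.0, 0.0]
contact_force: [-3.2, -1.5, 5.8]
width: 12.6
grip_force: 60.5
```

Call:
{"fn": "play_rows", "kwargs": {
  "plan": [
    {"delta_pos":[0,0,0],"rot":[0,0,0],"claw":0.5},
    {"delta_pos":[0,0,0],"rot":[0,0,0],"claw":0.8},
    {"delta_pos":[0,0,0],"rot":[0,0,0],"claw":0.8},
    {"delta_pos":[0,0,0],"rot":[0,0,0],"claw":0.8},
    {"delta_pos":[0,0,0],"rot":[0,0,0],"claw":0.8},
    {"delta_pos":[0,0,-0.6],"rot":[0,0,0],"claw":0.8},
    {"delta_pos":[0,0,-0.9],"rot":[0,0,0],"claw":0.8},
    {"delta_pos":[0,0,-0.9],"rot":[0,0,0],"claw":0.8},
    {"delta_pos":[-0.6,0,-0.9],"rot":[0,0,0],"claw":0.8},
    {"delta_pos":[-0.9,-0.9,-0.9],"rot":[0,0,0],"claw":0.8},
    {"delta_pos":[-0.9,-0.9,0],"rot":[0,0,0],"claw":0.8},
    {"delta_pos":[-0.9,-0.9,0],"rot":[0,0,0],"claw":0.8},
    {"delta_pos":[-0.9,-0.9,0],"rot":[0,0,0],"claw":1},
    {"delta_pos":[-0.9,-0.9,0],"rot":[0,0,0],"claw":1},
    {"delta_pos":[-0.9,-0.9,0],"rot":[0,0,0],"claw":1},
    {"delta_pos":[0,0,0],"rot":[0,0,0],"claw":1}
  ]
}}

```text
time_s: 25.12
tool_pos: [448.9, -104.0, 276.6]
ee_rot: [0.724, 0.69, 0.0, 0.0]
contact_force: [0.7, 0.6, -0.4]
width: 85.3
grip_force: 0.0
```

```bash
python3 - <<'E'
from h import *
s=ctrl.sense();print(w2c(s['tool_pos']).round(1),s['time_s'])
im=viewer.get_image('scene'); tp=viewer.get_image('top')
cv2.imwrite('pics/top2.png',tp);cv2.imwrite('pics/scene2.png',im)
k=w2c([0,0,0]); o=[]
for n,I in (('scene',im),('top',tp)):
    p=proj(n,c2w([0,0,80]))[0].round().astype(int)
    o.append(cv2.resize(I[p[1]-45:p[1]+45,p[0]-32:p[0]+32] if n=='top' else I[p[1]-75:p[1]+60,p[0]-48:p[0]+48],(400,562),interpolation=cv2.INTER_CUBIC)); print(n,p)
cv2.imwrite('pics/i.png',np.hstack(o))
E
```

```text
[ -89.4 -254.3  276.6] 25.125
scene [248 204]
top [232 235]
```

View pics/i.png

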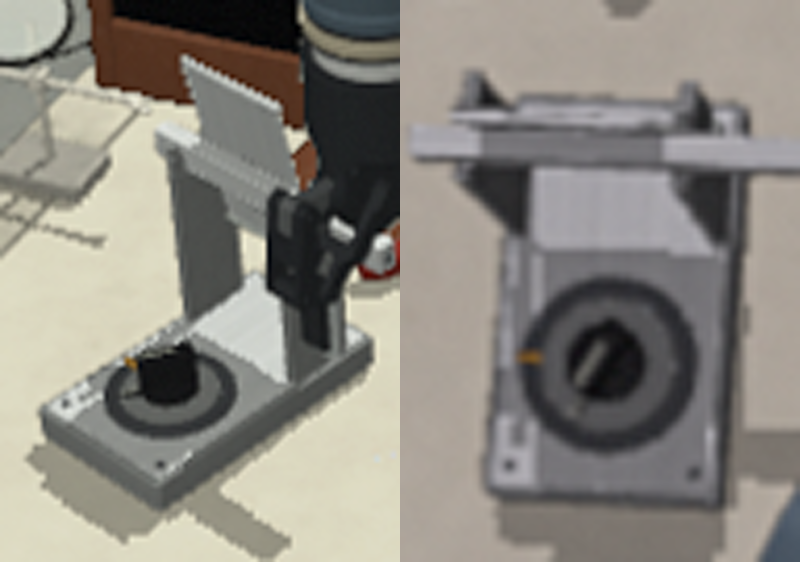

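```bash
python3 - <<'E'
from h import *
tp=cv2.imread('pics/top2.png');sc=cv2.imread('pics/scene2.png')
for n in('top','scene'): print(n,proj(n,np.array([c2w([-34,0,z]) for z in (35,68)])).round(1).tolist())
p=proj('scene',c2w([-34,0,50]))[0].round().astype(int);print(p)
a=cv2.resize(tp[230:265,216:251],(400,400),interpolation=cv2.INTER_CUBIC)
b=cv2.resize(sc[p[1]-20:p[1]+20,p[0]-20:p[0]+20],(400,400),interpolation=cv2.INTER_CUBIC)
o=cv2.convertScaleAbs(np.hstack([a,b]),alpha=1.6,beta=10);cv2.imwrite('pics/j.png',o)
E
```

```text
top [[233.5, 248.2], [231.7, 246.5]]
scene [[240.8, 222.8], [239.7, 213.5]]
[240 219]
```

View pics/j.png

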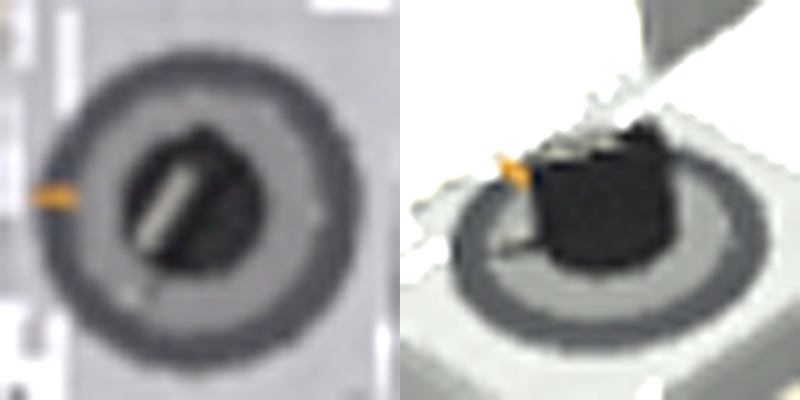

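```bash
python3 - <<'E'
from h import *
px=lambda a:np.array(a)/(400/35)+[216,230]-0.5+0.5*35/400
def ang(v): 
    v=R.from_euler('z',-YC).apply(v); return round(float(np.arctan2(v[1],-v[0])),3) # clockwise from -x toward +y
u=lambda a,z:unproj('top',px(a),z)[0]
c=c2w([-34,0,35]); c2=u((200,210),35);print(w2c(c2).round(1))
print('rib',ang(u((55,197),39)-c),ang(u((55,197),37)-c2))
print('line',ang(u((148,243),68)-u((188,165),68)), 'line from axis',ang(u((147,244),68)-c2))
print('nose',[ang(u((140,292),z)-c2) for z in (35,44,68)])
go(c2w([-34,0,140]),0)
E
```

```text
[-33.2   1.5  35. ]
rib 1.623 1.612
line 0.409 line from axis 0.485
nose [0.571, 0.496, 0.305]
pos [ 450.4 -103.3  276.5] yawy -2.6 w 85.1 F [ 0.8 -0.2  0.1] t 25.23
turn [ 0.02  0.   -0.52] shift now [10.15  2.13  5.46] after [10.04  2.6   5.46]
```

Call:
{"fn": "play_rows", "kwargs": {
  "plan": [
    {"delta_pos":[0.92,0.195,0],"rot":[0,0,0],"claw":1},
    {"delta_pos":[0.92,0.195,0],"rot":[0,0,0],"claw":1},
    {"delta_pos":[0.92,0.195,0],"rot":[0,0,0],"claw":1},
    {"delta_pos":[0.92,0.195,0],"rot":[0,0,0],"claw":1},
    {"delta_pos":[0.92,0.195,0],"rot":[0,0,0],"claw":1},
    {"delta_pos":[0.92,0.195,0],"rot":[0,0,0],"claw":1},
    {"delta_pos":[0.92,0.195,0],"rot":[0,0,0],"claw":1},
    {"delta_pos":[0.92,0.195,0],"rot":[0,0,0],"claw":1},
    {"delta_pos":[0.92,0.195,0],"rot":[0,0,0],"claw":1},
    {"delta_pos":[0.92,0.195,0],"rot":[0,0,0],"claw":1},
    {"delta_pos":[0.92,0.195,0],"rot":[0,0,0],"claw":1},
    {"delta_pos":[0,0,0],"rot":[0,0,-0.98],"claw":1}
  ]
}}

```text
time_s: 26.72
tool_pos: [515.5, 150.1, 275.8]
ee_rot: [0.69, 0.724, 0.001, 0.0]
contact_force: [-0.5, -1.1, -0.3]
width: 85.5
grip_force: 0.0
```

Call:
{"fn": "play_rows", "kwargs": {
  "plan": [
    {"delta_pos":[0,0,0.4],"rot":[0,0,-0.98],"claw":1},
    {"delta_pos":[0,0,0.4],"rot":[0,0,-0.98],"claw":1},
    {"delta_pos":[0,0,0.4],"rot":[0,0,-0.98],"claw":1},
    {"delta_pos":[0,0,0.4],"rot":[0,0,-0.98],"claw":1},
    {"delta_pos":[0,0,0.4],"rot":[0,0,-0.98],"claw":1},
    {"delta_pos":[0,0,0.4],"rot":[0,0,-0.98],"claw":1},
    {"delta_pos":[0,0,0.4],"rot":[0,0,-0.98],"claw":1},
    {"delta_pos":[0,0,0.4],"rot":[0,0,-0.98],"claw":1},
    {"delta_pos":[0,0,0.4],"rot":[0,0,-0.98],"claw":1},
    {"delta_pos":[0,0,0.4],"rot":[0,0,-0.98],"claw":1},
    {"delta_pos":[0,0,0.4],"rot":[0,0,-0.98],"claw":1},
    {"delta_pos":[0,0,0.4],"rot":[0,0,-0.98],"claw":1},
    {"delta_pos":[0,0,0],"rot":[0,0,0],"claw":1}
  ]
}}

```text
time_s: 28.35
tool_pos: [514.7, 148.3, 155.0]
ee_rot: [0.249, 0.969, -0.0, -0.001]
contact_force: [-0.5, -1.0, -0.7]
width: 85.4
grip_force: 0.0
```

```bash
python3 - <<'E'
from h import *
go(c2w([-33.6,0.7,62]),61.1)
E
```

```text
pos [514.7 148.3 155. ] yawy 61.2 w 85.4 F [-0.5 -1.  -0.7] t 28.35
turn [-0.   -0.01  0.01] shift now [-0.05  0.03  3.72] after [-0.04  0.02  3.72]
```

Call:
{"fn": "play_rows", "kwargs": {
  "plan": [
    {"delta_pos":[-0.04,0.03,0.8],"rot":[0,0,0],"claw":1},
    {"delta_pos":[0,0,0.8],"rot":[0,0,0],"claw":1},
    {"delta_pos":[0,0,0.8],"rot":[0,0,0],"claw":1},
    {"delta_pos":[0,0,0.8],"rot":[0,0,0],"claw":1},
    {"delta_pos":[0,0,0.5],"rot":[0,0,0],"claw":1},
    {"delta_pos":[0,0,0],"rot":[0,0,0],"claw":0},
    {"delta_pos":[0,0,0],"rot":[0,0,0],"claw":0},
    {"delta_pos":[0,0,0],"rot":[0,0,0],"claw":0},
    {"delta_pos":[0,0,0],"rot":[0,0,0],"claw":0},
    {"delta_pos":[0,0,0],"rot":[0,0,0],"claw":0},
    {"delta_pos":[0,0,0],"rot":[0,0,0],"claw":0},
    {"delta_pos":[0,0,0],"rot":[0,0,0],"claw":0}
  ]
}}

```text
time_s: 29.85
tool_pos: [517.0, 149.1, 64.1]
ee_rot: [0.25, 0.968, 0.002, 0.001]
contact_force: [1.0, 7.2, 2.1]
width: 12.9
grip_force: 59.8
```

```bash
python3 - <<'E'
from h import *
go(c2w([-33.6,0.7,62]),-5.1);print(ctrl.sense()['wrist_torque'],ctrl.sense()['grip_force'])
E
```

```text
pos [517.  149.1  64.1] yawy 61.1 w 12.9 F [1.  7.2 2.1] t 29.85
turn [ 5.000e-02 -1.000e-02  1.323e+01] shift now [ 0.02 -0.05  0.08] after [-0.04 -0.04  0.08]
[ 1.07548617  0.03491006 -0.03773462] 59.827324748039246
```

Call:
{"fn": "play_rows", "kwargs": {
  "plan": [
    {"delta_pos":[0,0,0],"rot":[0,0,0.9],"claw":0},
    {"delta_pos":[0,0,0],"rot":[0,0,0.9],"claw":0},
    {"delta_pos":[0,0,0],"rot":[0,0,0.9],"claw":0},
    {"delta_pos":[0,0,0],"rot":[0,0,0.9],"claw":0},
    {"delta_pos":[0,0,0],"rot":[0,0,0.9],"claw":0},
    {"delta_pos":[0,0,0],"rot":[0,0,0.9],"claw":0},
    {"delta_pos":[0,0,0],"rot":[0,0,0.9],"claw":0},
    {"delta_pos":[0,0,0],"rot":[0,0,0.9],"claw":0},
    {"delta_pos":[0,0,0],"rot":[0,0,0.9],"claw":0},
    {"delta_pos":[0,0,0],"rot":[0,0,0.9],"claw":0},
    {"delta_pos":[0,0,0],"rot":[0,0,0.9],"claw":0},
    {"delta_pos":[0,0,0],"rot":[0,0,0.9],"claw":0},
    {"delta_pos":[0,0,0],"rot":[0,0,0.9],"claw":0},
    {"delta_pos":[0,0,0],"rot":[0,0,0.9],"claw":0},
    {"delta_pos":[0,0,0],"rot":[0,0,0.6],"claw":0},
    {"delta_pos":[0,0,0],"rot":[0,0,0],"claw":0},
    {"delta_pos":[0,0,0],"rot":[0,0,0],"claw":0}
  ]
}}

```text
time_s: 31.98
tool_pos: [516.7, 149.0, 64.1]
ee_rot: [0.737, 0.676, 0.002, -0.0]
contact_force: [-1.0, 7.2, 3.5]
width: 13.3
grip_force: 59.9
```

```bash
python3 - <<'E'
from h import *
go(c2w([-33.6,0.7,62]),-5.1);print(ctrl.sense()['wrist_torque'],ctrl.sense()['grip_force'])
E
```

```text
pos [516.7 149.   64.1] yawy -4.9 w 13.3 F [-1.   7.2  3.5] t 31.98
turn [ 0.03 -0.03  0.03] shift now [-0.03 -0.03  0.08] after [-0.03 -0.03  0.08]
[ 1.07121148  0.13413179 -0.03137147] 59.92890000343323
```

Now I release the knob, go straight up and back off so I can check it.

Call:
{"fn": "play_rows", "kwargs": {
  "plan": [
    {"delta_pos":[0,0,0],"rot":[0,0,0],"claw":0.5},
    {"delta_pos":[0,0,0],"rot":[0,0,0],"claw":0.8},
    {"delta_pos":[0,0,0],"rot":[0,0,0],"claw":0.8},
    {"delta_pos":[0,0,0],"rot":[0,0,0],"claw":0.8},
    {"delta_pos":[0,0,-0.6],"rot":[0,0,0],"claw":0.8},
    {"delta_pos":[0,0,-0.9],"rot":[0,0,0],"claw":0.8},
    {"delta_pos":[0,-0.3,-0.9],"rot":[0,0,0],"claw":0.8},
    {"delta_pos":[0,-0.3,-0.9],"rot":[0,0,0],"claw":0.8},
    {"delta_pos":[0,-0.1,-0.9],"rot":[0,0,0],"claw":0.8},
    {"delta_pos":[-0.9,0,-0.9],"rot":[0,0,0],"claw":0.8},
    {"delta_pos":[-0.9,0,-0.9],"rot":[0,0,0],"claw":0.8},
    {"delta_pos":[-0.9,0,0],"rot":[0,0,0],"claw":0.8},
    {"delta_pos":[-0.9,0,0],"rot":[0,0,0],"claw":0.8},
    {"delta_pos":[-0.9,0,0],"rot":[0,0,0],"claw":0.8},
    {"delta_pos":[-0.9,0,0],"rot":[0,0,0],"claw":0.8},
    {"delta_pos":[-0.9,0,0],"rot":[0,0,0],"claw":0.8},
    {"delta_pos":[-0.9,0,0],"rot":[0,0,0],"claw":0.8},
    {"delta_pos":[-0.9,0,0],"rot":[0,0,0],"claw":0.8},
    {"delta_pos":[-0.9,0,0],"rot":[0,0,0],"claw":0.8},
    {"delta_pos":[0,0,0],"rot":[0,0,0],"claw":0.8}
  ]
}}

```text
time_s: 34.48
tool_pos: [479.6, -76.5, 213.9]
ee_rot: [0.737, 0.676, 0.0, 0.001]
contact_force: [0.6, 0.4, -0.6]
width: 68.6
grip_force: 0.0
```

```bash
python3 - <<'E'
from h import *
tp=viewer.get_image('top');sc=viewer.get_image('scene');cv2.imwrite('pics/top3.png',tp)
a=cv2.resize(tp[230:265,216:251],(400,400),interpolation=cv2.INTER_CUBIC)
b=cv2.resize(sc[130:250,180:300],(400,400),interpolation=cv2.INTER_CUBIC)
cv2.imwrite('pics/k.png',cv2.convertScaleAbs(np.hstack([a,b]),alpha=1.3,beta=10))
print(ctrl.sense()['time_s'])
E
```

```text
34.575
```

View pics/k.png

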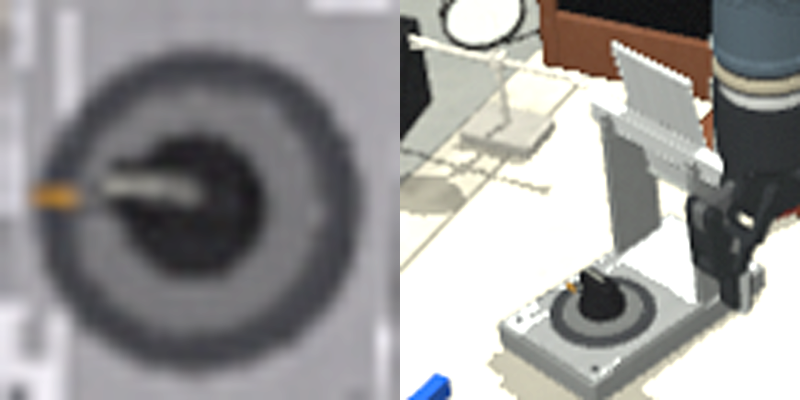

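The pointer's white line runs from (200,190) to (105,183) and its nose meets the rib at (55,197). The bar sits in both notches and the cover leans on it.

```bash
python3 -c "
from workcell import workorder
print(workorder.sign_off())"
```

```text
the job is handed in; nothing more can be done
None
```

I handed the job in at about 34.6 s of the 66 s. The last pictures show the bar in both notches, the cover leaning open on it and the pointer lined up with the rib; sign-off returned no verdict.

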